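# Slide a filter module under the sprung cover of its dock

## Robot

A 6-joint arm with a two-finger parallel gripper is mounted at the origin on the work surface. World frame = base frame: x ahead of the robot, y to its left, z up, the work surface at z = 0. Lengths are in m, angles in rad, forces in N, time in s.
With the tool pointing down it reaches from about 0.35 to 0.85 m from the base axis. Payload 8.1 kg.
Tool frame: the origin (TCP) lies between the finger pads; the fingertips stand 8 mm ahead of it and the grasp point (between the pads) lies 11 mm behind it; z points along the fingers, y is the line along which they close (so a half turn about z gives the same grasp; the last joint's range is limited). The gripper opens to 93 mm and grips with 3 to 60 N. Pads are 15 mm wide; open, the fingers measure 128 mm over their backs; the gripper's body (75 mm by 188 mm) begins 65 mm behind the grasp point.
Start: joints at [-1.394, 0.13, 1.488, -0, 1.523, -0.085], TCP at [0.155, -0.58, 0.227] pointing down, gripper open.
Joint ranges: [-2.96, 2.96], [-0.89, 2.26], [0.02, 2.5], [-1.34, 4.48], [0, 2.73], [-2.66, 2.66]. Speed limits (rad/s): [2.39, 2.39, 2.79, 3.14, 3.14, 3.14].

## Interface

Orientations are given as a unit quaternion [w, x, y, z].
In Python, from station import manip gives the robot as it stands.
- The arm moves only by the tool move_arm, never from a script. Its arguments are lists of equal length, an entry for each row: "gripper": the gripper command: -1 is shut, 1 is fully open, values between are in proportion; "slide": the shift along the tool's x, y, z as a fraction of full scale, a list of three; "spin": the turn about the tool's z as a fraction of full scale. A call has 1 to 12 rows; each row is the pose to reach, as a shift and turn from the pose commanded when the call began, along the tool's axes at that moment, turning the shorter way round; what a row does not reach only later rows make up. Full scale, the value 1, is 150 mm for a shift and 180 degrees for a turn. A row lasts 1/8 s, in which the tool goes at most 62.5 mm and 10.7 degrees, less where a joint would pass 70% of its speed; a pose out of reach is approached as far as the arm can. A call with a number of a shift or a turn outside -1 to 1 is refused whole. A call with a gripper value outside its range is refused whole. The fingers move at their own pace and stop on an object; "grip_force" is the grip in N (left out, the last holds). Time passes only in rows, so rows that repeat a pose let the fingers close. It gives the time, the measured TCP pose, the force, the opening and the grip force at its end, in the units of the state.
- manip.get_obs(): the state, without advancing time (a new reading comes with each control period).
- manip.capture(name): name is "side" or "top"; returns a dict with "color" (480x640x3 uint8, red, green, blue), "z_map" (480x640 float32, m along the optical axis (not along the pixel's ray), 0 where there is no reading), "camera_matrix" (3x3 intrinsics, pixels), "view" (4x4, takes a point from world to camera coordinates). Camera axes: x right, y down, z forward; pixel columns grow to the right and rows downward; lengths in m; the calibration is good to about 2 mm. A picture is of the moment at which its call begins.
- manip.close_job(): hands the job in; it is judged then, once.
The state is a dict: "t": time; "joint_positions": joint angles; "joint_velocities": joint speeds; "joint_efforts": joint torques, N m; "tool_pos": TCP position; "tcp_rot": TCP orientation; "force": force on the tool from outside, world axes, zero at the start; "moment": the same for the moment, N m; "opening": finger opening in m; "grip_force": force on a finger pad.
Only numpy, scipy, OpenCV 4.12 (cv2) and the standard library are available. Lean on these libraries where they do the work, as an engineer would, in place of code of your own. Each camera call takes 0.05 s, during which the arm holds its last target. There are 200 camera calls.

## Task

With one fingertip hold the sprung cover of the metal module dock open (pressing down its long side paddle raises it), and while it is open push the filter module by its brass stub with the other fingertip, along the channel and fully home against the stop. Then come away so that the cover springs shut behind the module. Never lift or tip the module, and leave the other things on the desk where they are.

Things in the scene. Friction and masses are not known exactly. Their poses are not given: they have to be found in the camera images.
- dock: Fixed sheet-metal dock, dark floor, grey walls, 227 x 66 mm. Origin on the desk on the channel's centre line, right below the front face of the cover. x: along the channel, the way the module is pushed in; y: towards the paddle; z up. Channel floor at z = 6 mm. Open apron x = -150 to 0 mm, its rails at y = +-19 mm (inner faces), tops z = 16 mm. Bay under the cover x = 0 to 65 mm, where the stop is; walls to z = 38 mm.
- cover (a joint): Angle of the aluminium cover with its paddle, rad: 0 shut, 1.02 end of travel. Hinge axis parallel to dock x at y = 30, z = 42 mm. Pressing the paddle, on the other side of the hinge, raises the cover; a spring shuts it: about 2 N on the paddle starts it, 4 to 5 N holds it open. The module passes from about 0.7 rad. At 0.95 rad the raised cover is 87 mm high, all at dock x = 0 to 66 mm.
- cover_edge (a point): Middle of the lower edge of the cover's front skirt, moving with the cover. Shut, it is at dock x = 0, y = -2, z = 23 mm and the 42 mm wide skirt bars the bay mouth; it does not yield to pushing along x. The cover's top plate behind it spans x = 0 to 66, y = 30 to -23 mm.
- paddle_mid (a point): Middle of the paddle, a 3 mm plate from dock x = -135 to -10 mm, beside the apron. Shut, it slopes up and outwards from y = 60, z = 42 to y = 88, z = 62 mm. At 0.95 rad it slopes down and outwards from y = 47, z = 18 to y = 79, z = 6 mm. A fingertip spanning y = 58 to 76 mm, lowered to 15 mm above the desk, holds the cover at about 0.95 rad and can slide along it in x.
- module_mid (a point): Centre of the filter module, a loose aluminium box 55 (x) x 34 (y) x 26 mm high, 0.1 to 0.2 kg, on the channel floor between the rails, its nose 8 to 25 mm in front of the cover. Axes like the dock's. A brass stub 12 mm thick, 33 mm long sticks out of its rear (-x) face, axis 9 mm above the channel floor; the shut skirt clears it. Home, this point is at dock x = 37.5 mm.
- stub_end (a point): Centre of the flat rear end of the brass stub, 60.5 mm behind the module's centre (-x), 15 mm above the desk: the face to push. With the module home it is at dock x = -23 mm, in front of the cover.
- adapter: Bystander: small upright brass coaxial adapter, 22 mm across, 36 mm high; origin under it.
- filterbox: Bystander: larger aluminium box 70 x 50 x 30 mm with a short brass stub at each end; it lies on the desk, not in the dock; origin under it.
- screwdriver: Bystander: screwdriver lying on the desk.
- tape: Bystander: roll of yellow tape lying flat, 72 mm across, 19 mm high; origin under it.
- mug: Bystander: white mug, 80 mm across, 90 mm high; origin under it.
- mouse: Bystander: white computer mouse, 100 x 58 x 31 mm; origin under it.
Things that resemble listed ones, but are neither listed nor needed, are in the scene too. Leave any pink or turquoise look-alike of the part that bears module_mid alone.

How it is judged:
On the way, in this order (a step that is already met when the one before it is completed fails the run):
1. a finger holds the cover open while the module is still in front of it (value of joint cover above 0.65 rad and contact force between the fingers and cover above 0.3 N and x of module_mid in the frame of dock below -0.025 m), for 0.2 s.
2. the module has passed under the cover while a finger still holds the cover open (value of joint cover above 0.5 rad and contact force between the fingers and cover above 0.3 N and x of module_mid in the frame of dock above 0.028 m), for 0.1 s.
At the end, for the whole second after the job is handed in: The module lies flat in the bay within 4 mm of the stop, in line with the channel and at rest, and the cover is shut (below 0.06 rad) (x of module_mid in the frame of dock above 0.0335 m and z of module_mid in the frame of dock below 0.023 m and angle between the x axis of module_mid and the x axis of dock, either way round below 0.12 rad and linear speed of module below 0.02 m/s and value of joint cover below 0.06 rad); the robot touches nothing.
It fails at once if the module is lifted more than 8 mm off the channel floor (z of module_mid in the frame of dock above 0.027 m).
It fails at once if the module is tipped by more than 0.3 rad (angle between module_mid's own z axis and vertical above 0.3 rad).
It fails at once if one of the other things on the desk is moved by more than 20 mm (distance of any of adapter, filterbox, screwdriver, tape, mug, mouse from where it was at the start of the episode above 0.02 m).
It also fails if it takes over 38 s, if anything falls off the work surface, if the arm or the gripper's body presses on something with over 40 N, if the wrist force passes 120 N, or if a joint passes its speed limit or range.

## Working session

There is one attempt and no reset: what is moved stays moved. The work goes in short steps, Python scripts to look and compute and a tool call to move; the robot and the scene stay as the last step left them, time stands still between calls to the robot, and variables do not carry over. Pictures are saved under pics/ and viewed, at most 10 in all, crops included, and the job is handed in when it is done.

Besides the shell and the picture viewer there is one more tool, called after "Request:" as name([rows], argument=value, ...), one row to a line, values as JSON. move_arm: Moves the arm, as the interface text tells. Its arguments: {"type":"object","properties":{"gripper":{"type":"array"},"slide":{"type":"array"},"spin":{"type":"array"},"grip_force":{"type":"number"}},"required":["gripper","slide","spin"]}

```bash
mkdir -p pics
cat > h.py <<'E'
import numpy as np, cv2
from station import manip
def cap(n,save=None):
    c=manip.capture(n)
    np.savez(f'{n}.npz',**c)
    if save: cv2.imwrite(f'pics/{save}.png',c['color'][:,:,::-1])
    return c
def w(c,u,v,r=1):
    z=c['z_map'][v-r:v+r+1,u-r:u+r+1]; z=np.median(z[z>0])
    p=np.linalg.inv(c['camera_matrix'])@[u,v,1]*z
    return (np.linalg.inv(c['view'])@np.r_[p,1])[:3]
E
python3 - <<'E'
from h import *
cap('top','top1');cap('side','side1');o=manip.get_obs();print(o)
E
```

```text
{'t': 0.1, 'joint_positions': array([-1.39439469e+00,  1.31118829e-01,  1.48917318e+00, -4.92325744e-05,
        1.52297973e+00, -8.54581636e-02]), 'joint_velocities': array([ 0.00175731, -0.00117748, -0.00165145,  0.00088532, -0.00038484,
       -0.00069353]), 'joint_efforts': array([ 2.06271390e-03, -5.61340642e+01, -4.93095016e+01,  7.71923969e-02,
        2.92172522e-02, -7.73844681e-05]), 'tool_pos': array([ 0.15520871, -0.57906047,  0.22567096]), 'tcp_rot': array([-8.37557434e-04,  9.91440412e-01,  1.30557280e-01, -6.27240570e-05]), 'force': array([-0.43071687,  0.44869771,  1.05019155]), 'moment': array([-0.01015629, -0.0027007 ,  0.01990821]), 'grip_force': 0.0, 'opening': 0.09290962653244758}
```

View pics/top1.png

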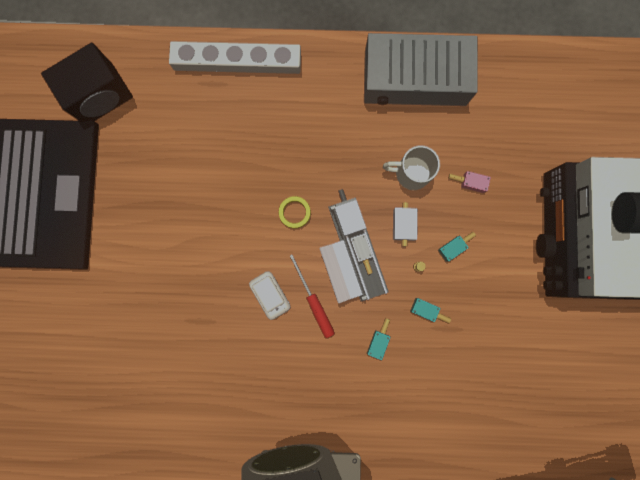

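View pics/side1.png

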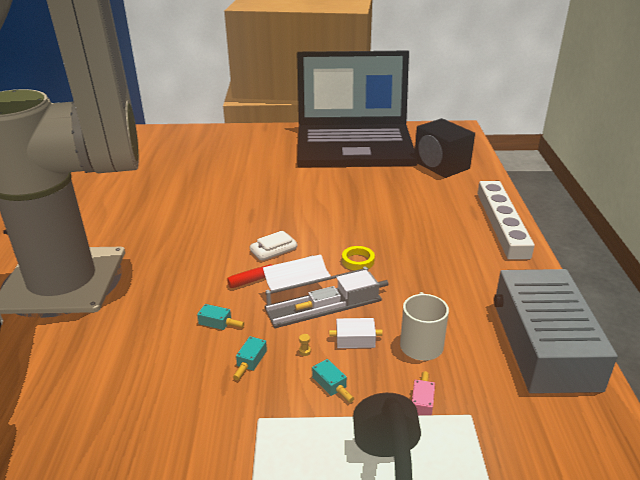

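The top view shows the dock from about (345,200) to (378,298): cover at (349,217), paddle at (342,272). In its channel is the grey module at (361,248), with its brass stub pointing to (368,268). The lookalikes are teal at (454,249), (425,310) and (379,345), and pink at (476,182). None of them is in the dock. The box at (405,224) has two stubs, so it is the filterbox.

Run:
```python
from h import *
c=dict(np.load('top.npz'))
im=c['color'][180:310,310:440,::-1]
cv2.imwrite('pics/crop1.png',cv2.resize(im,(598,598),interpolation=cv2.INTER_CUBIC))
for u,v in [(349,217),(361,248),(368,268),(342,272),(378,285),(420,266),(405,224),(295,260),(320,315)]: print(u,v,w(c,u,v).round(4))
V=np.linalg.inv(c['view']);print(V.round(3),c['camera_matrix'])
```

```text
349 217 [ 0.6192 -0.0705  0.0429]
361 248 [ 0.5525 -0.0991  0.0325]
368 268 [ 0.5093 -0.1166  0.0204]
342 272 [ 0.4981 -0.0581  0.0435]
378 285 [ 0.4724 -0.1412  0.0051]
420 266 [ 0.5165 -0.2286  0.0365]
405 224 [ 0.6087 -0.1955  0.0314]
295 260 [0.5232 0.0471 0.0012]
320 315 [ 0.4032 -0.013   0.0258]
[[ 0.03  -0.995  0.098  0.47 ]
 [-1.    -0.029  0.01  -0.01 ]
 [-0.008 -0.098 -0.995  1.131]
 [ 0.     0.     0.     1.   ]] [[498.76519499   0.         315.6050321 ]
 [  0.         498.76519499 235.27910962]
 [  0.           0.           1.        ]]
```

View pics/crop1.png

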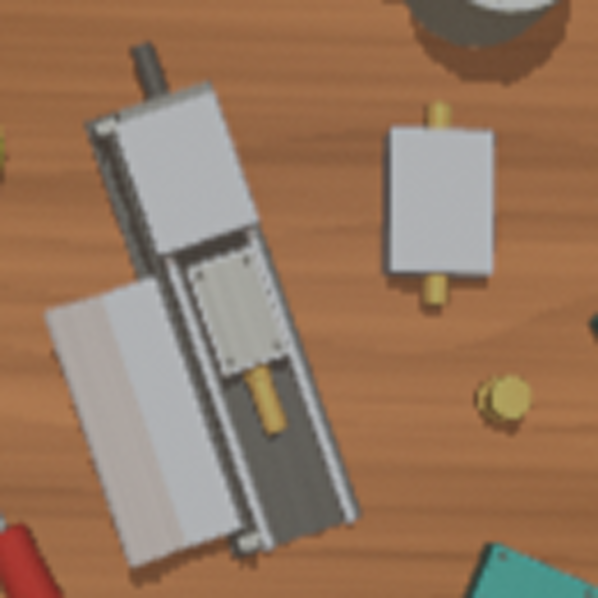

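The crop shows the module with its stub end at about (275,428), inside the dock rails, which confirms it. Next I fit the dock pose to known corners.

```bash
cat > fit.py <<'E'
from h import *
from scipy.optimize import least_squares
c=dict(np.load('top.npz'));K=c['camera_matrix'];V=c['view']
def proj(P): q=(V[:3,:3]@P.T).T+V[:3,3]; q=(K@q.T).T; return q[:,:2]/q[:,2:]
def un(u,v,z):
    R=np.linalg.inv(V); d=R[:3,:3]@np.linalg.inv(K)@[u,v,1]; return R[:3,3]+d*(z-R[2,3])/d[2]
cr=lambda a:np.array(a,float)/4.6+[309.6,179.6]
M=np.array([[-10,88,62],[-135,88,62],[-135,60,42],[0,-23,44],[66,-23,44],[-10,60,42]])/1e3
px=cr([[45,315],[132,565],[243,530],[260,222],[210,85],[158,280]])
T=lambda p,M:np.c_[p[0]+np.cos(p[2])*M[:,0]-np.sin(p[2])*M[:,1],p[1]+np.sin(p[2])*M[:,0]+np.cos(p[2])*M[:,1],M[:,2]]
r=least_squares(lambda p:(proj(T(p,M))-px).ravel(),[.57,-.09,.3]);p=r.x
E
python3 - <<'E'
from fit import *
print(p,np.degrees(p[2]),r.fun.reshape(-1,2).round(1))
inv=lambda P:(np.cos(p[2])*(P[0]-p[0])+np.sin(p[2])*(P[1]-p[1]),-np.sin(p[2])*(P[0]-p[0])+np.cos(p[2])*(P[1]-p[1]))
for a,z in [((190,268),.032),((250,248),.032),((285,355),.032),((225,375),.032),((275,430),.017),((258,370),.021)]:
    print(a,np.round(inv(un(*cr(a),z)),4))
for u,v in [(349,217),(361,248),(368,268),(378,285),(370,260)]:
    P=w(c,u,v);print(np.round(inv(P),4),P[2].round(4))
for o in ([420,266],[405,224],[320,300],[330,335]): print(o,np.round(inv(w(c,*o)),3))
# depth profile across paddle/rails at x=-0.08, dock coords
for x in (-.12,-.05,.03):
  row=[]
  for y in np.arange(-.04,.1,.008):
    P=T(p,np.array([[x,y,.03]])); u,v=np.round(proj(P)[0]).astype(int);q=w(c,u,v,0);a=inv(q);row.append((round(a[1]*1e3),round(q[2]*1e3)))
  print(x,row)
E
```

```text
[ 0.59329396 -0.09254428  0.40459132] 23.181375164363153 [[ 3.8 -0.8]
 [ 6.5 -0.6]
 [-6.1  2. ]
 [ 2.4 -2.7]
 [ 2.1 -0.6]
 [-8.9  2.8]]
(190, 268) [-0.0111  0.0223]
(250, 248) [-0.0127 -0.0081]
(285, 355) [-0.0666 -0.0044]
(225, 375) [-0.065   0.0259]
(275, 430) [-0.0983  0.012 ]
(258, 370) [-0.0684  0.0092]
[0.0325 0.0101] 0.0429
[-0.0401  0.01  ] 0.0325
[-0.0867  0.011 ] 0.0204
[-0.1303  0.0028] 0.0051
[-0.0717 -0.0014] 0.0067
[420, 266] [-0.124 -0.095]
[405, 224] [-0.026 -0.101]
[320, 300] [-0.114  0.136]
[330, 335] [-0.192  0.143]
-0.12 [(-46, 1), (-36, 0), (-29, -2), (-21, 2), (-10, 14), (-3, 7), (6, 4), (14, 6), (21, 5), (31, 6), (41, 44), (50, 45), (57, 42), (64, 44), (73, 50), (81, 49), (88, 53), (97, 58)]
-0.05 [(-45, 4), (-36, -2), (-28, 1), (-21, -1), (-9, 19), (0, 34), (9, 30), (16, 31), (24, 33), (32, 15), (41, 48), (49, 43), (57, 41), (64, 46), (74, 43), (81, 53), (88, 59), (97, 68)]
  return _methods._mean(a, axis=axis, dtype=dtype,
  ret = ret.dtype.type(ret / rcount)
Traceback (most recent call last):
ValueError: cannot convert float NaN to integer
```

```bash
python3 - <<'E'
s=open('fit.py').read()
i=s.index('M=np');j=s.index('T=lambda')
s=s[:i]+'''M=np.array([[-10,88,62],[-135,88,62],[-135,60,42],[0,-23,44],[66,-23,44],[-10,60,42],[-150,-19,16],[-150,19,16]])/1e3
px=cr([[45,315],[132,565],[180,548],[260,222],[210,85],[97,300],[346,521],[273,547]])
'''+s[j:]+'''
inv=lambda P:(np.cos(p[2])*(P[0]-p[0])+np.sin(p[2])*(P[1]-p[1]),-np.sin(p[2])*(P[0]-p[0])+np.cos(p[2])*(P[1]-p[1]))
'''
open('fit.py','w').write(s)
E
python3 - <<'E'
from fit import *
print(p,np.degrees(p[2]),r.fun.reshape(-1,2).round(1).tolist())
for a,z in [((190,268),.032),((250,248),.032),((285,355),.032),((225,375),.032),((275,430),.017),((258,370),.021)]:
    print(a,np.round(inv(un(*cr(a),z)),4))
for o in ([420,266],[405,224],[320,300],[330,335]): print(o,np.round(inv(w(c,*o)),3))
for x in (-.12,-.05):
  row=[]
  for y in np.arange(-.04,.1,.008):
    P=T(p,np.array([[x,y,.03]])); u,v=np.round(proj(P)[0]).astype(int);q=w(c,u,v,0);a=inv(q);row.append((round(a[1]*1e3),round(q[2]*1e3)))
  print(x,row)
E
```

```text
[ 0.58893824 -0.08531403  0.35813492] 20.519619404433044 [[-0.5, -0.6], [-0.4, 0.6], [1.1, -0.2], [-0.7, -0.4], [0.2, 1.2], [0.3, -0.8], [0.1, 0.2], [-0.2, 0.1]]
(190, 268) [-0.0106  0.0135]
(250, 248) [-0.0108 -0.017 ]
(285, 355) [-0.0648 -0.0158]
(225, 375) [-0.0646  0.0145]
(275, 430) [-0.0972 -0.0009]
(258, 370) [-0.0672 -0.0023]
[420, 266] [-0.118 -0.109]
[405, 224] [-0.02 -0.11]
[320, 300] [-0.119  0.123]
[330, 335] [-0.197  0.126]
-0.12 [(-44, 0), (-36, 3), (-27, 6), (-19, 5), (-10, 4), (-2, 8), (5, 8), (14, 8), (22, 16), (34, 46), (41, 43), (49, 42), (56, 44), (65, 45), (73, 54), (80, 58), (88, 1), (95, 0)]
-0.05 [(-45, 1), (-36, -2), (-28, 5), (-16, 31), (-8, 34), (2, 34), (8, 32), (15, 33), (23, 10), (32, 43), (42, 42), (49, 47), (56, 43), (65, 46), (72, 55), (81, 59), (87, 0), (96, -2)]
```

```bash
cat > go.py <<'E'
from fit import *
from scipy.spatial.transform import Rotation as R
import sys
def rel(x,y,tipz,p=p):
    o=manip.get_obs();q=o['tcp_rot'];Rt=R.from_quat(np.r_[q[1:],q[0]]).as_matrix()
    t=T(p,np.array([[x,y,tipz+.008]]))[0]; yaw=np.arctan2(Rt[1,0],Rt[0,0])
    print('t',o['t'],'world',t.round(4),'slide',(Rt.T@(t-o['tool_pos'])/.15).round(4),'spin',round(-(p[2]-yaw)/np.pi,4))
    print('now dock',np.round(inv(o['tool_pos']),4),'tipz',o['tool_pos'][2]-.008,'F',o['force'],'open',o['opening'],'tilt',Rt[:,2].round(4))
if __name__=='__main__': rel(*map(float,sys.argv[1:4]))
E
python3 go.py -.115 .0335 .18
```

```text
t 0.1 world [ 0.4695 -0.0943  0.188 ] slide [ 2.8605 -2.579   0.2557] spin -0.0306
now dock [-0.5793 -0.3104] tipz 0.217670961858326 F [-0.43071687  0.44869771  1.05019155] open 0.09290962653244758 tilt [-3.0e-04  1.6e-03 -1.0e+00]
```

Request:
move_arm([
  [0.95,-0.86,0],
  [0.95,-0.86,0],
  [0.95,-0.86,0],
  [0.95,-0.86,0],
  [0.95,-0.86,0],
], gripper=[0.065,0.065,0.065,0.065,0.065], spin=[0,0,0,0,0])

```text
t: 0.72
tool_pos: [0.2597, -0.418, 0.2266]
tcp_rot: [0.0, 0.991, 0.131, -0.0]
force: [0.5, 0.2, -0.3]
opening: 0.0509
grip_force: 0.0
```

Request:
move_arm([
  [0.95,-0.86,0],
  [0.95,-0.86,0],
  [0.95,-0.86,0],
  [0.95,-0.86,0],
  [0.95,-0.86,0],
], gripper=[0.065,0.065,0.065,0.065,0.065], spin=[0,0,0,0,0])

```text
t: 1.35
tool_pos: [0.3636, -0.2576, 0.2266]
tcp_rot: [0.0, 0.991, 0.131, -0.0]
force: [0.4, 1.1, -0.3]
opening: 0.0495
grip_force: 0.0
```

Request:
move_arm([
  [0.96,-0.86,0.25],
  [0.96,-0.86,0.25],
  [0.96,-0.86,0.25],
  [0.96,-0.86,0.25],
  [0.96,-0.86,0.25],
  [0.96,-0.86,0.25],
], gripper=[0.065,0.065,0.065,0.065,0.065,0.065], spin=[-0.0306,-0.0306,-0.0306,-0.0306,-0.0306,-0.0306])

```text
t: 2.1
tool_pos: [0.4692, -0.0969, 0.1894]
tcp_rot: [0.0, 0.984, 0.177, -0.0]
force: [0.2, -0.5, 0.4]
opening: 0.0496
grip_force: 0.0
```

```bash
python3 go.py -.115 .0335 .09
```

```text
t 2.1 world [ 0.4695 -0.0943  0.098 ] slide [ 0.0083 -0.016   0.6092] spin -0.0009
now dock [-0.1162  0.0312] tipz 0.1813841962652165 F [ 0.21096702 -0.54285396  0.41139968] open 0.04956371183285987 tilt [ 0.e+00 -6.e-04 -1.e+00]
```

Lower to just above the paddle and look from close by.

Request:
move_arm([
  [0.008,-0.016,0.3],
  [0.008,-0.016,0.61],
  [0.008,-0.016,0.61],
  [0.008,-0.016,0.61],
], gripper=[0.065,0.065,0.065,0.065], spin=[-0.001,-0.001,-0.001,-0.001])

```text
t: 2.6
tool_pos: [0.4705, -0.0933, 0.0996]
tcp_rot: [0.0, 0.984, 0.179, 0.001]
force: [0.3, 0.6, -0.0]
opening: 0.0497
grip_force: 0.0
```

```bash
python3 - <<'E'
from h import *
a=cap('side')['color'][230:350,220:400,::-1];b=cap('top')['color'][180:310,300:440,::-1]
cv2.imwrite('pics/s2.png',cv2.resize(a,None,fx=4.4,fy=4.4,interpolation=cv2.INTER_CUBIC))
cv2.imwrite('pics/t2.png',cv2.resize(b,None,fx=4.4,fy=4.4,interpolation=cv2.INTER_CUBIC))
E
python3 go.py -.115 .0335 .015
```

```text
t 2.7 world [ 0.4695 -0.0943  0.023 ] slide [-0.0168  0.001   0.5157] spin 0.0007
now dock [-0.1127  0.0339] tipz 0.09236831741762239 F [ 0.89994527 -0.21468431  0.15986422] open 0.04971925543925216 tilt [ 0.0039 -0.0013 -1.    ]
```

View pics/s2.png

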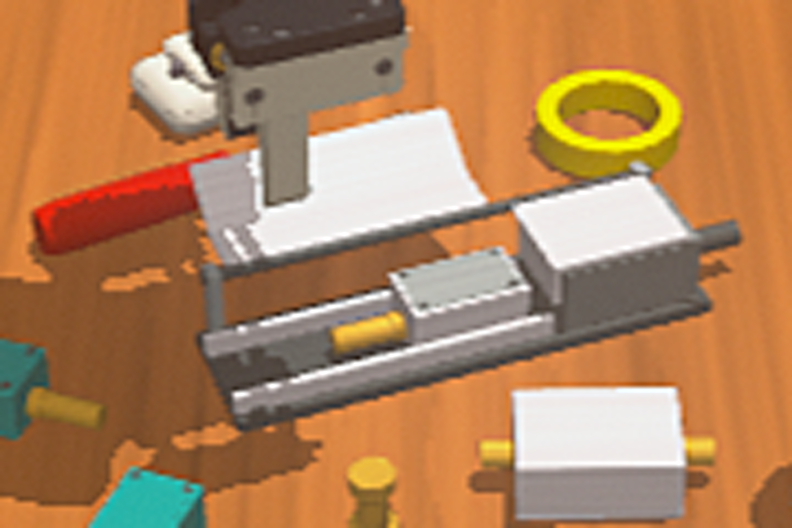

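The side crop shows the near finger's tip at about (285,202), the stub end at about (335,345) and the hinge rod running from the post at (210,270). I check these against my model's projections.

Run:
```python
from fit import *
c2=dict(np.load('side.npz'));K=c2['camera_matrix'];V=c2['view']
import fit; fit.K=K;fit.V=V
N=['tip near finger outer(-8.4)','stub end','right rail end top','cover front right','hinge rod end','adapter']
P=np.array([[-112.7,-8.5,92],[-98,0,15],[-150,-19,16],[0,-23,44],[-135,30,42]])/1e3
for n,q in zip(N,fit.proj(T(p,P))): print(n,((q-[220,230])*4.4).round())
```

```text
tip near finger outer(-8.4) [298. 215.]
stub end [330. 335.]
right rail end top [231. 388.]
cover front right [554. 263.]
hinge rod end [227. 268.]
```

View pics/t2.png

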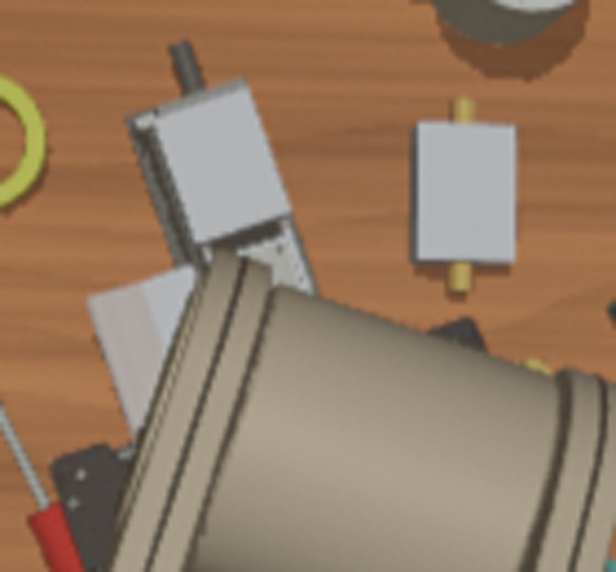

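The top view is blocked by the arm. The dock projections agree to about 2 mm, but the finger appears shifted, so I use depth on the finger and the dock from the side camera.

Run:
```python
from fit import *
c2=dict(np.load('side.npz'))
for n,q in dict(fl=(268,185),f=(285,180),fr=(302,175),f2=(285,193),f3=(285,150),railend=(245,400),rail=(400,362),stub=(345,338),mod=(460,275),cov=(600,215),covside=(630,290),adapter=(372,470)).items():
    u,v=np.round(np.array(q)/4.4+[219.6,229.6]).astype(int); P=w(c2,u,v,1); print(n,P.round(4),'dock',np.round(np.r_[inv(P),P[2]]*1e3,1))
# edges of finger in side image: rows
d=c2['z_map'];
for v in range(266,282): print(v,(d[v,274:296]*1e3).astype(int))
```

```text
fl [ 0.4743 -0.132   0.1077] dock [-123.7   -3.6  107.7]
f [ 0.48   -0.1328  0.1105] dock [-118.7   -6.3  110.5]
fr [ 0.4874 -0.1298  0.1127] dock [-110.7   -6.1  112.7]
f2 [ 0.4798 -0.1324  0.1055] dock [-118.7   -5.8  105.5]
f3 [ 0.4807 -0.1334  0.1269] dock [-118.2   -7.1  126.9]
railend [ 0.4596 -0.1585  0.0113] dock [-146.8  -23.2   11.3]
rail [ 0.5284 -0.135   0.0126] dock [-74.1 -25.4  12.6]
stub [ 0.5032 -0.1249  0.0198] dock [-94.2  -7.   19.8]
mod [ 0.5544 -0.097   0.0315] dock [-36.4   1.1  31.5]
cov [ 0.6192 -0.0679  0.0431] dock [34.5  5.7 43.1]
covside [ 0.632  -0.0965  0.0196] dock [ 36.4 -25.5  19.6]
adapter [ 0.5164 -0.2311  0.0377] dock [-119.1 -111.1   37.7]
266 [1234 1238 1237 1237 1238 1136 1124 1123 1124 1128 1134 1131 1129 1132
 1136 1133 1244 1244 1242 1246 1247 1243]
267 [1234 1232 1236 1237 1233 1139 1133 1128 1132 1131 1131 1131 1131 1134
 1134 1138 1245 1240 1239 1247 1240 1242]
268 [1234 1236 1233 1232 1237 1143 1133 1130 1133 1132 1134 1134 1136 1138
 1138 1136 1241 1240 1243 1244 1243 1245]
269 [1232 1231 1231 1232 1235 1142 1133 1131 1135 1130 1134 113
[... 757 characters left out ...]
76 [1231 1227 1228 1229 1230 1152 1149 1149 1152 1232 1234 1229 1234 1235
 1234 1234 1232 1235 1234 1234 1237 1238]
277 [1223 1228 1226 1230 1231 1233 1231 1229 1229 1228 1227 1231 1231 1230
 1234 1231 1237 1233 1233 1234 1229 1236]
278 [1228 1222 1226 1222 1229 1225 1222 1226 1230 1233 1224 1231 1228 1230
 1231 1225 1232 1229 1232 1229 1231 1229]
279 [1224 1229 1224 1228 1225 1225 1231 1230 1225 1236 1227 1225 1226 1232
 1229 1227 1227 1231 1229 1228 1225 1224]
280 [1229 1222 1223 1226 1228 1232 1227 1227 1226 1228 1224 1218 1223 1224
 1226 1229 1227 1222 1226 1226 1223 1227]
281 [1223 1221 1221 1222 1222 1223 1221 1223 1226 1223 1218 1218 1220 1226
 1223 1220 1224 1221 1221 1222 1227 1225]
```

Depth puts the finger within 2–4 mm of the command in x and y, with the tip apparently a few mm higher. Descend in stages.

Request:
move_arm([
  [-0.01,0.005,0.15],
  [-0.01,0.005,0.25],
  [-0.01,0.005,0.32],
  [-0.01,0.005,0.39],
  [-0.01,0.005,0.45],
  [-0.01,0.005,0.45],
], gripper=[0.065,0.065,0.065,0.065,0.065,0.065], spin=[0,0,0,0,0,0])

```text
t: 3.45
tool_pos: [0.4694, -0.0936, 0.0304]
tcp_rot: [0.0, 0.984, 0.179, 0.001]
force: [1.4, -2.3, 3.7]
opening: 0.0497
grip_force: 1.6
```

```bash
python3 - <<'E'
from h import *
a=cap('side')['color'][230:350,220:400,::-1]
cv2.imwrite('pics/s3.png',cv2.resize(a,None,fx=4.4,fy=4.4,interpolation=cv2.INTER_CUBIC))
E
python3 go.py -.115 .0335 .015
```

```text
t 3.5 world [ 0.4695 -0.0943  0.023 ] slide [-0.0012  0.0051  0.0507] spin 0.0009
now dock [-0.1148  0.0343] tipz 0.02260525836170723 F [ 0.26438238 -1.94616712  4.30713077] open 0.049447106581465575 tilt [ 1.1e-03 -2.0e-04 -1.0e+00]
```

View pics/s3.png

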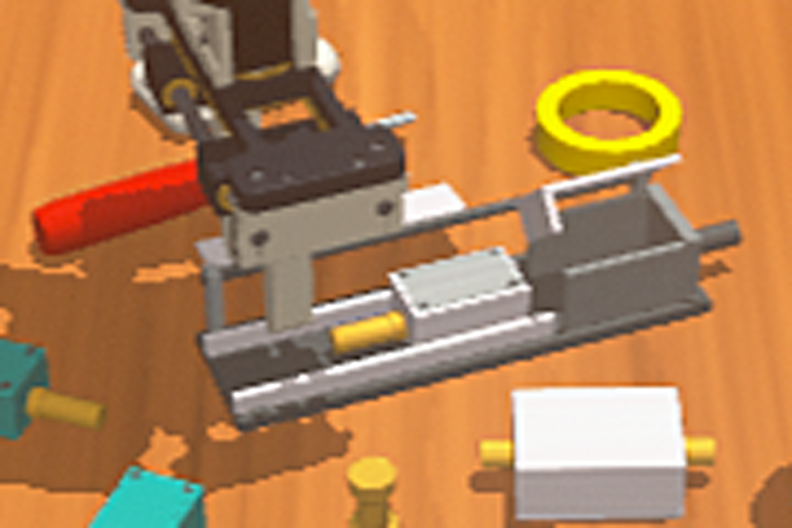

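The cover is raised, and the near finger's tip at (290,325) is in the channel just behind the stub end at (335,345). Lower to 15 mm and begin the push slowly.

Request:
move_arm([
  [0,0.004,0.05],
  [0,0.004,0.05],
  [0,0.004,0.05],
  [0.03,0.004,0.05],
  [0.06,0.004,0.05],
  [0.09,0.004,0.05],
], gripper=[0.065,0.065,0.065,0.065,0.065,0.065], spin=[0,0,0,0,0,0])

```text
t: 4.25
tool_pos: [0.481, -0.0887, 0.0221]
tcp_rot: [-0.0, 0.984, 0.18, -0.001]
force: [-3.5, 0.1, 2.9]
opening: 0.0497
grip_force: 1.8
```

```bash
python3 - <<'E'
from h import *
a=cap('side')['color'][230:350,220:400,::-1]
cv2.imwrite('pics/s4.png',cv2.resize(a,None,fx=4.4,fy=4.4,interpolation=cv2.INTER_CUBIC))
E
python3 go.py -.0305 .0335 .015
```

```text
t 4.3 world [ 0.5486 -0.0646  0.023 ] slide [ 0.4743  0.0086 -0.0049] spin 0.001
now dock [-0.1016  0.0346] tipz 0.01430757579666286 F [-2.85752055  1.33196634  1.01541226] open 0.049390463786034844 tilt [-9.e-04  5.e-04 -1.e+00]
```

View pics/s4.png

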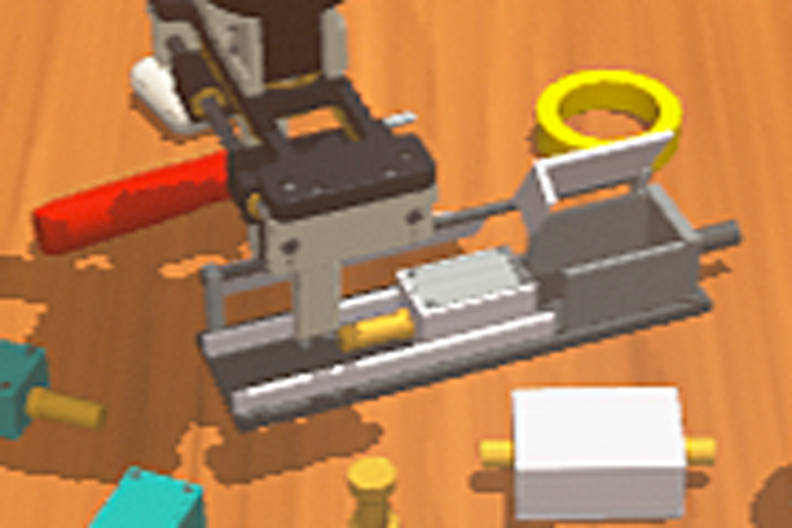

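The finger touches the stub end at (340,335), the module has moved slightly, and the cover is well open. Push on.

Request:
move_arm([
  [0.04,0.004,0],
  [0.08,0.004,0],
  [0.12,0.004,0],
  [0.16,0.004,0],
  [0.2,0.004,0],
  [0.24,0.004,0],
  [0.28,0.004,0],
  [0.32,0.004,0],
  [0.36,0.004,0],
  [0.4,0.004,0],
  [0.42,0.004,0],
  [0.43,0.004,0],
], gripper=[0.065,0.065,0.065,0.065,0.065,0.065,0.065,0.065,0.065,0.065,0.065,0.065], spin=[0,0,0,0,0,0,0,0,0,0,0,0])

```text
t: 5.8
tool_pos: [0.5422, -0.0668, 0.0227]
tcp_rot: [0.0, 0.984, 0.18, -0.0]
force: [-3.9, -0.0, 3.2]
opening: 0.0496
grip_force: 2.0
```

```bash
python3 go.py -.0305 .0335 .015
```

```text
t 5.8 world [ 0.5486 -0.0646  0.023 ] slide [ 0.0451  0.0016 -0.0023] spin 0.001
now dock [-0.0373  0.0337] tipz 0.014656280376606465 F [-3.93049175 -0.02897033  3.18479102] open 0.0495675439980929 tilt [-0.e+00 -1.e-04 -1.e+00]
```

Approach the stop in small steps, watching the force.

Request:
move_arm([
  [0.01,0,0],
  [0.02,0,0],
  [0.03,0,0],
  [0.035,0,0],
], gripper=[0.065,0.065,0.065,0.065], spin=[0,0,0,0])

```text
t: 6.3
tool_pos: [0.547, -0.065, 0.0226]
tcp_rot: [0.0, 0.984, 0.18, 0.0]
force: [-3.8, 0.5, 3.4]
opening: 0.0494
grip_force: 2.0
```

Request:
move_arm([
  [0.01,0,0],
  [0.015,0,0],
], gripper=[0.065,0.065], spin=[0,0])

```text
t: 6.55
tool_pos: [0.5483, -0.0645, 0.0225]
tcp_rot: [0.0, 0.984, 0.179, -0.001]
force: [-8.5, -2.3, 5.8]
opening: 0.0496
grip_force: 4.7
```

Request:
move_arm([
  [0.006,0,0],
  [0.01,0,0],
], gripper=[0.065,0.065], spin=[0,0])

```text
t: 6.8
tool_pos: [0.5487, -0.0643, 0.0222]
tcp_rot: [0.0, 0.984, 0.179, -0.002]
force: [-13.7, -4.4, 9.2]
opening: 0.049
grip_force: 7.2
```

```bash
python3 - <<'E'
from h import *
a=cap('side')['color'][230:350,220:400,::-1]
cv2.imwrite('pics/s5.png',cv2.resize(a,None,fx=4.4,fy=4.4,interpolation=cv2.INTER_CUBIC))
E
python3 go.py -.0305 .0335 .015
```

```text
t 6.85 world [ 0.5486 -0.0646  0.023 ] slide [-0.0009  0.0018 -0.0053] spin 0.0008
now dock [-0.0304  0.0338] tipz 0.014198265398037611 F [-11.27751952  -4.40132988   8.41448643] open 0.049381199730777495 tilt [-4.1e-03 -8.0e-04 -1.0e+00]
```

View pics/s5.png

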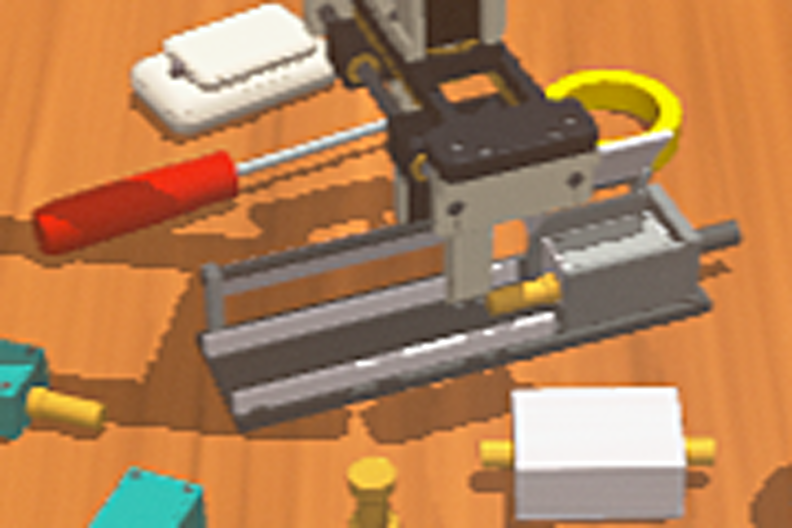

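The module is in the bay with its stub at (490–555,295), and the force rose at exactly the predicted stop position. Back off along the channel, then rise.

Request:
move_arm([
  [-0.05,0,0],
  [-0.12,0,0],
  [-0.2,0,0],
  [-0.2,0,-0.06],
  [-0.2,0,-0.12],
  [-0.2,0,-0.18],
  [-0.2,0,-0.24],
  [-0.2,0,-0.3],
  [-0.2,0,-0.5],
  [-0.2,0,-0.9],
  [-0.2,0,-0.9],
], gripper=[0.065,0.065,0.065,0.065,0.065,0.065,0.065,0.065,0.065,0.065,0.065], spin=[0,0,0,0,0,0,0,0,0,0,0])

```text
t: 8.22
tool_pos: [0.5261, -0.0751, 0.164]
tcp_rot: [0.002, 0.984, 0.18, 0.005]
force: [1.2, -0.1, -0.0]
opening: 0.0493
grip_force: 0.0
```

```bash
python3 - <<'E'
from h import *
a=cap('side')['color'][210:350,200:400,::-1]
cv2.imwrite('pics/s6.png',cv2.resize(a,None,fx=4,fy=4,interpolation=cv2.INTER_CUBIC))
E
python3 go.py -.0305 .0335 .015
```

```text
t 8.275 world [ 0.5486 -0.0646  0.023 ] slide [ 0.1698 -0.0094  0.9207] spin 0.001
now dock [-0.0566  0.0325] tipz 0.15297926394924827 F [-0.1140264  -0.62153806 -0.79098291] open 0.049573231690134216 tilt [ 0.0058 -0.0014 -1.    ]
```

View pics/s6.png

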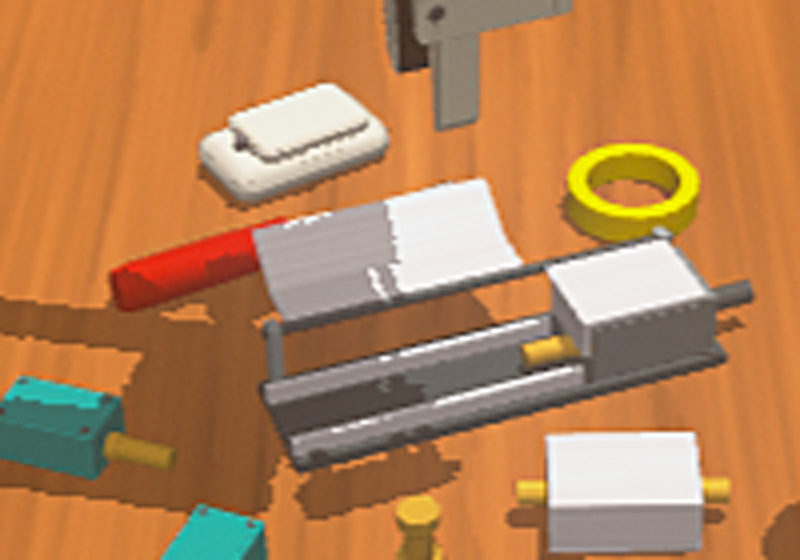

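The cover is shut, and only the stub shows in front of it (end at about (524,353)). The fingers are clear and the bystanders are in place.

```bash
python3 -c "
from station import manip
print(manip.close_job())"
```

```text
the job is handed in; nothing more can be done
None
```

I pushed the module home against the stop while one fingertip held the cover open. In the last picture the cover is shut behind it and the bystanders in view look undisturbed; the job is handed in at about 8 s, with no verdict returned.

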